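# Switch on the vial's stirring place with the stylus

### The job

Take the stylus from its cradle and use its tip to switch on the one rocker of the stirrer that is in line with the standing vial, by pressing the raised end (the one towards the vials) fully down. Leave all other rockers off and do not disturb the vial, beaker, bottle or calculator. Then lay the stylus back in the two notches of its cradle, with its handle centred on the cradle as it was, and let go.

Things in the scene. Friction and masses are not known exactly. Their poses are not given: they have to be found in the camera images.
- stylus_mid (a point): centre (half-way up) of the stylus's black square handle, 90 mm long and 14 x 14 mm. A steel shank, 6 mm thick with a 7 mm ball at its end, goes straight on from the handle's front end; x points along the stylus towards the tip, z is up as it lies in the cradle. About 60 g
- stylus: the whole stylus, same axes as stylus_mid, origin on the underside of the handle, 7 mm below its centre
- stylus_tip (a point): the very end of the stylus's shank, on its axis, 110 mm ahead of the handle's centre
- cradle: fixed cradle of the stylus: base plate 90 x 64 x 8 mm, two uprights 8 mm thick, centred 31 mm either side of the middle (54 mm free between). Origin: centre of the underside, on the bench; x along the lying stylus, z up. Notch floors 34 mm up, 20 mm wide, flaring up to the horns' tops at 55 mm; the handle's centre at home is 41 mm straight above the origin, stylus along x
- stirrer: fixed five-place vial stirrer, white case 170 mm (x) x 190 mm (y), deck 50 mm above the bench. Origin: centre of the underside, on the bench; x points from the switch side to the vial side, y to the left looking that way. Round vial places, 2 mm high, at x = +45 mm, y = +56, +28, 0, -28, -56 mm; each is worked by the rocker of the same y. White plugs, 8 mm high, lie on the four unused places
- switch_row (a point): middle of the row of five black rockers, on the deck (50 mm up), at x = -35 mm, y = 0 of the stirrer, same axes. Rockers (hinges) at x = 0, y = +56, +28, 0, -28, -56 mm from here. A dark grey curb, 5 mm thick, rises all round the row to 22 mm above the deck (72 mm above the bench); its inner opening is 52 mm in x and 154 mm in y, centred here
- vial_mid (a point): half-way up the brown glass vial with white cap, 22 mm across and 60 mm tall, that stands on one of the five places of the stirrer
- beaker: bystander: empty glass beaker, 68 mm across, 90 mm tall, origin under its centre
- bottle: bystander: white bottle, 66 mm across, 160 mm tall, origin under its centre
- calculator: bystander: black pocket calculator, 150 x 78 x 18 mm, lying flat, origin under its centre
- rocker_0 (a joint): angle of the rocker at y = +56 mm in the stirrer's frame: 0 off (end towards the vials raised), 0.5 rad fully on (that end pressed down level). Two wings, each 13 mm long in x, 16 mm wide, meet at the hinge, 52 mm above the bench; a lowered wing's top is at 54 mm, a raised end's at about 60 mm. About 2 N on the raised end moves it; it stays where left
- rocker_1 (a joint): angle of the rocker at y = +28 mm in the stirrer's frame: 0 off (end towards the vials raised), 0.5 rad fully on (that end pressed down level). Two wings, each 13 mm long in x, 16 mm wide, meet at the hinge, 52 mm above the bench; a lowered wing's top is at 54 mm, a raised end's at about 60 mm. About 2 N on the raised end moves it; it stays where left
- rocker_2 (a joint): angle of the rocker at y = +0 mm in the stirrer's frame: 0 off (end towards the vials raised), 0.5 rad fully on (that end pressed down level). Two wings, each 13 mm long in x, 16 mm wide, meet at the hinge, 52 mm above the bench; a lowered wing's top is at 54 mm, a raised end's at about 60 mm. About 2 N on the raised end moves it; it stays where left
- rocker_3 (a joint): angle of the rocker at y = -28 mm in the stirrer's frame: 0 off (end towards the vials raised), 0.5 rad fully on (that end pressed down level). Two wings, each 13 mm long in x, 16 mm wide, meet at the hinge, 52 mm above the bench; a lowered wing's top is at 54 mm, a raised end's at about 60 mm. About 2 N on the raised end moves it; it stays where left
- rocker_4 (a joint): angle of the rocker at y = -56 mm in the stirrer's frame: 0 off (end towards the vials raised), 0.5 rad fully on (that end pressed down level). Two wings, each 13 mm long in x, 16 mm wide, meet at the hinge, 52 mm above the bench; a lowered wing's top is at 54 mm, a raised end's at about 60 mm. About 2 N on the raised end moves it; it stays where left
There are look-alikes about, which are no part of the job. Of the things shaped like the stylus, the black one is meant.

How it is judged:
By the outcome, as a careful person would: the job done as asked, in the order asked, and still so for the second after the job is handed in, with the robot touching nothing.
It also fails if it takes over 54 s, if anything falls off the work surface, if the arm or the gripper's body presses on something with over 40 N, if the wrist force passes 120 N, or if a joint passes its speed limit or range.

### The arm

A 6-joint arm with a two-finger parallel gripper is mounted at the origin on the work surface. World frame = base frame: x ahead of the robot, y to its left, z up, the work surface at z = 0. Lengths are in mm, angles in rad, forces in N, time in s.
With the tool pointing down it reaches from about 275 to 1000 mm from the base axis. Payload 8.4 kg.
Tool frame: the origin (TCP) lies midway between the tips of the shut fingers; the grasp point (between the pads) lies 19 mm behind it; z points along the fingers, y is the direction in which the jaws open and shut (so a half turn about z gives the same grasp; the last joint's range is limited). The gripper opens to 85 mm and grips with 20 to 120 N. Pads are 22 mm wide; open, the fingers measure 114 mm over their backs; the gripper's body (76 mm by 85 mm) begins 54 mm behind the grasp point. The pads swing forward as they close: fully open they stand 13 mm farther back than shut.
Start: joints at [1.341, 0.353, 1.633, -0, 1.155, -0.002], TCP at [141.145, 608.856, 231.281] pointing down, gripper open.
Joint ranges: [-2.63, 2.63], [-0.92, 2.1], [0.06, 2.66], [-1.3, 4.44], [0, 2.69], [-3.02, 3.02]. Speed limits (rad/s): [2.22, 2.22, 2.79, 3.14, 3.14, 3.14].

### API

Orientations are given as [roll, pitch, yaw] about the fixed x, y, z axes, in that order (R = Rz(yaw) Ry(pitch) Rx(roll)).
In Python, from rig import r gives the robot as it stands.
- The arm moves only by the tool play_rows, never from a script. Its argument "moves" is a list of rows, each a list of 3 entries, a list of its own where there are three numbers: the turn, a rotation vector about the tool's x, y, z in degrees, then the shift along the tool's x, y, z in mm, then the opening, from 0 (shut) to 1 (fully open). A call has 1 to 20 rows; each row is the pose to reach, as a shift and turn from the pose measured when the call began, along the tool's axes at that moment; what a row does not reach only later rows make up. A row lasts 1/10 s, in which the tool goes at most 50 mm and 8.59 degrees, less where a joint would pass 70% of its speed; a pose out of reach is approached as far as the arm can. A call with a gripper value outside its range is refused whole. The fingers move at their own pace and stop on an object; "newtons" is the grip in N (left out, the last holds). Time passes only in rows, so rows that repeat a pose let the fingers close. It gives the time, the measured TCP pose, the force and the opening at its end, in the units of the state.
- r.sense(): the state, without advancing time (a new reading comes with each control period).
- r.grab_frame(name): name is "side" or "top" or "wrist"; returns a dict with "color" (384x512x3 uint8, red, green, blue), "K" (3x3 intrinsics, pixels), "k1" (the pictures are not rectified: a ray, as slopes to the right and down, at radius r is drawn at 1 + k1 r^2 times it, then the intrinsics apply), "rvec" (rotation vector, rad) and "tvec" (3), from world to camera coordinates, as OpenCV has them; the wrist camera has in their place "T_tool_cam" (4x4, takes a point from camera to tool coordinates, whose origin is the TCP and whose axes are the flange's). Camera axes: x right, y down, z forward; pixel columns grow to the right and rows downward; lengths in mm; the calibration is good to about 2 mm. A picture is of the moment at which its call begins: read the wrist's pose just before it. There is no depth.
- r.sign_off(): hands the job in, once; it reports no verdict.
Trained networks look in a picture, given as the dict that the camera call returned (one of the last four; its "shot" number tells which), for a name from the list of things; names that differ only in an ending like _2 or _b are one class to them, and where a whole thing is asked for, a point or a joint stands for the part that bears it (a point fixed in the world has none). Each returns a list of dicts, best first, with "conf" (0 to 1); they miss things now and then, are a little off and sometimes report something else, mostly with a low value. They report only what shows in the picture. A call takes as long as a camera call. They do not tell look-alikes from the thing itself.
- r.silhouettes(picture, name): "mask" (384x512 bool, what is visible of it) and "location" ([column, row] in pixels, amid what is visible of it).
The state is a dict: "clock": time; "qpos": joint angles; "qvel": joint speeds; "joint_efforts": joint torques, N m; "eef_pos": TCP position; "tcp_rot": TCP orientation; "contact_force": force on the tool from outside, world axes, zero at the start; "wrist_torque": the same for the moment, N m; "opening": opening from 0.0 (shut) to 1.0 (fully open).
Only numpy, scipy, OpenCV 4.12 (cv2) and the standard library are available. Lean on these libraries where they do the work, as an engineer would, in place of code of your own. Each camera call takes 0.05 s, during which the arm holds its last target.

## Working session

There is one attempt and no reset: what is moved stays moved. The work goes in short steps, Python scripts to look and compute and a tool call to move; the robot and the scene stay as the last step left them, time stands still between calls to the robot, and variables do not carry over. Pictures are saved under pics/ and viewed, and the job is handed in when it is done.

Besides the shell and the picture viewer there is one more tool, called after "Emit:" as a command line: name --argument value ..., lists and objects as JSON in quotes. play_rows: Moves the arm, as the interface text tells. Its arguments: {"type":"object","properties":{"moves":{"type":"array"},"newtons":{"type":"number"}},"required":["moves"]}

```bash
mkdir -p pics && ls && python3 - <<'E'
from rig import r
import cv2,pickle
s=r.sense();print(s)
for n in ["side","top","wrist"]:
    f=r.grab_frame(n);cv2.imwrite(f"pics/{n}0.png",f["color"][:,:,::-1]);pickle.dump((s,f),open(f"{n}0.pkl","wb"))
    print(n,{k:v for k,v in f.items() if k!="color"})
E
```

```text
pics
{'clock': 0.0, 'qpos': array([ 1.34059421e+00,  3.53673920e-01,  1.63414564e+00,  5.97740543e-05,
        1.15521018e+00, -2.40180999e-03]), 'qvel': array([ 4.73254526e-04, -1.11189586e-03,  6.64266977e-05, -4.71166972e-04,
       -8.24442369e-04, -1.43155150e-03]), 'joint_efforts': array([ 2.33353407e-03, -6.05239463e+01, -3.42077708e+01,  3.71659207e-04,
        9.10227187e-03,  1.07813509e-05]), 'eef_pos': array([141.01846947, 608.38217227, 230.54067022]), 'tcp_rot': array([-3.14015570e+00, -5.81027910e-05,  2.91376813e+00]), 'contact_force': array([-0.13345142, -0.60294456,  0.13860654]), 'wrist_torque': array([ 0.03090232, -0.03106632, -0.00722962]), 'opening': 1.00042661258206}
side {'K': array([[479.81396195,   0.        , 254.37943341],
       [  0.        , 479.81396195, 196.43126702],
       [  0.        ,   0.        ,   1.        ]]), 'k1': -0.2015295092321944, 'rvec': array([ 2.17238698, -0.22251484,  0.11648424]), 'tvec': array([-565.09744731,  127.24114055, 1228.39719577]), 'shot': 1}
top {'K': array([[424.27603625,   0.        , 253.381695  ],
       [  0.        , 424.27603625, 184.19086635],
       [  0.        ,   0.        ,   1.        ]]), 'k1': -0.1366120420433288, 'rvec': array([ 2.14880958, -2.10078721,  0.22239921]), 'tvec': array([ -36.40067105,  613.77670689, 1023.6295894 ]), 'shot': 2}
wrist {'K': array([[269.62043797,   0.        , 255.11173892],
       [  0.        , 269.62043797, 187.89490503],
       [  0.        ,   0.        ,   1.        ]]), 'k1': -0.057672998643446736, 'T_tool_cam': array([[-8.98678867e-04, -9.60398236e-01, -2.78629541e-01,
         7.16421128e+01],
       [ 9.99999591e-01, -8.34897531e-04, -3.47573999e-04,
        -1.27096171e-02],
       [ 1.01182340e-04, -2.78629739e-01,  9.60398593e-01,
        -1.42318701e+02],
       [ 0.00000000e+00,  0.00000000e+00,  0.00000000e+00,
         1.00000000e+00]]), 'shot': 3}
```

View pics/side0.png

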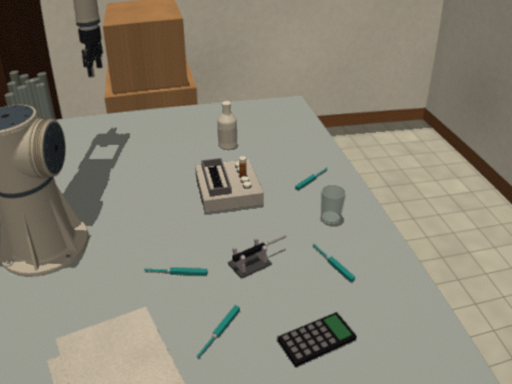

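View pics/top0.png

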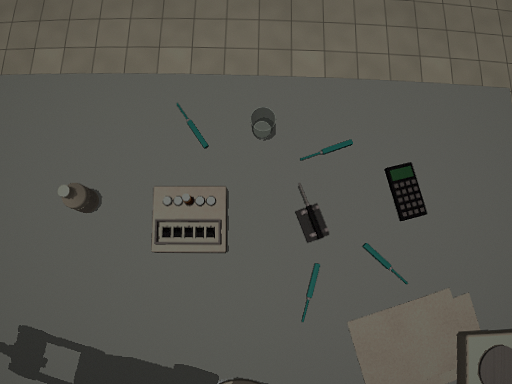

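View pics/wrist0.png

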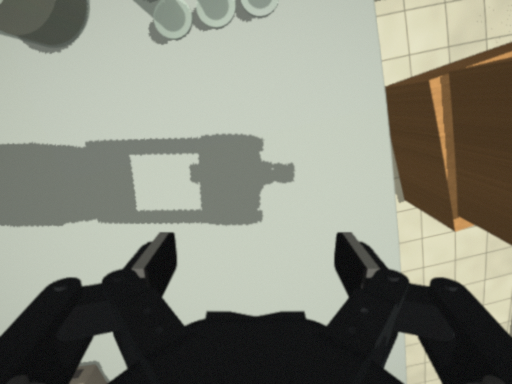

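Candidates for the stylus: black one in the cradle (top ≈(311,218), side ≈(250,253)); teal look-alikes at top (192,126), (327,150), (311,292), (385,264). I choose the black one in the cradle.

```bash
cat > h.py <<'E'
import numpy as np,cv2,pickle
from scipy.optimize import least_squares
from scipy.spatial.transform import Rotation as R
def load(n): return pickle.load(open(n+".pkl","rb"))
def ext(f,s=None):
    if "rvec" in f:
        return cv2.Rodrigues(np.array(f["rvec"]))[0],np.array(f["tvec"])
    Rt=R.from_euler("xyz",s["tcp_rot"]).as_matrix();T=np.array(f["T_tool_cam"])
    Rwc=Rt@T[:3,:3];c=Rt@T[:3,3]+s["eef_pos"]
    return Rwc.T,-Rwc.T@c
def proj(f,P,s=None):
    Rm,t=ext(f,s);p=np.atleast_2d(P)@Rm.T+t;q=p[:,:2]/p[:,2:]
    q=q*(1+f["k1"]*(q**2).sum(1,keepdims=True));K=f["K"]
    return q@K[:2,:2].T+K[:2,2]
def ray(f,uv,s=None):
    K=f["K"];d=(np.array(uv,float)-K[:2,2])/[K[0,0],K[1,1]];q=d.copy()
    for _ in range(30): q=d/(1+f["k1"]*(q@q))
    Rm,t=ext(f,s);return -Rm.T@t,Rm.T@np.append(q,1)
def onz(f,uv,z,s=None):
    c,d=ray(f,uv,s);return c+d*(z-c[2])/d[2]
def tri(obs):
    A=np.zeros((3,3));b=np.zeros(3)
    for f,uv,s in obs:
        c,d=ray(f,uv,s);d/=np.linalg.norm(d);M=np.eye(3)-np.outer(d,d);A+=M;b+=M@c
    return np.linalg.solve(A,b)
def pose2(x,y,th,P):
    c,s=np.cos(th),np.sin(th);P=np.atleast_2d(np.array(P,float));return np.c_[x+c*P[:,0]-s*P[:,1],y+s*P[:,0]+c*P[:,1],P[:,2]]
E
python3 - <<'E'
from h import *
from rig import r
import pickle
fs={}
s=r.sense()
for n in ["side","top"]:
    f=r.grab_frame(n);fs[n]=f
    out={}
    for k in ["stylus","cradle","stirrer","vial_mid","switch_row","beaker","bottle","calculator","rocker_0","stylus_tip"]:
        try:
            o=r.silhouettes(f,k);out[k]=o
            print(n,k,[(round(x["conf"],2),np.round(x["location"],1).tolist(),int(x["mask"].sum())) for x in o[:6]])
        except Exception as e: print(n,k,e)
    pickle.dump((s,f,out),open(n+"1.pkl","wb"))
    c=-ext(f)[0].T@ext(f)[1];print(n,"cam",c)
t=fs["top"]["color"];a=cv2.resize(t[170:265,140:240],None,fx=8,fy=8,interpolation=cv2.INTER_CUBIC)
b=cv2.resize(t[175:255,285:345],None,fx=8,fy=7,interpolation=cv2.INTER_CUBIC)
g=lambda x:np.clip(255*(x/255.)**.6,0,255).astype(np.uint8)[:,:,::-1]
cv2.imwrite("pics/ta.png",g(cv2.resize(a,(630,600))));cv2.imwrite("pics/tb.png",g(b))
t=fs["side"]["color"]
cv2.imwrite("pics/sa.png",cv2.resize(t[140:220,185:275],None,fx=7,fy=7,interpolation=cv2.INTER_CUBIC)[:,:,::-1])
cv2.imwrite("pics/sb.png",cv2.resize(t[225:285,220:300],None,fx=8,fy=8,interpolation=cv2.INTER_CUBIC)[:,:,::-1])
print(r.sense()["clock"])
E
```

```text
side stylus [(0.75, [228.1, 322.1], 324), (0.69, [248.3, 251.1], 313), (0.67, [181.7, 272.2], 348), (0.58, [340.9, 266.9], 266), (0.47, [308.1, 183.1], 139)]
side cradle [(0.86, [251.5, 262.1], 793)]
side stirrer [(0.9, [223.2, 182.9], 2642)]
side vial_mid [(0.62, [243.5, 165.7], 139)]
side switch_row [(0.69, [225.1, 186.4], 2812)]
side beaker [(0.86, [333.6, 201.6], 828)]
side bottle [(0.67, [229.3, 123.2], 743)]
side calculator [(0.76, [314.0, 337.4], 2386)]
side rocker_0 []
side stylus_tip [(0.93, [188.4, 272.4], 207), (0.8, [223.6, 325.4], 298), (0.78, [253.0, 251.4], 271), (0.73, [340.7, 266.4], 338), (0.7, [302.8, 182.3], 139), (0.31, [228.0, 124.8], 707)]
side cam [  363.52930922 -1028.67601888   808.79984724]
top stylus [(0.82, [311.8, 217.5], 183), (0.75, [334.0, 146.1], 213), (0.61, [374.5, 255.3], 186), (0.61, [212.4, 232.6], 46), (0.58, [195.5, 132.9], 204)]
top cradle [(0.93, [310.3, 220.6], 654), (0.55, [187.0, 232.9], 66), (0.37, [189.3, 219.6], 4609)]
top stirrer [(0.6, [188.3, 222.4], 4765)]
top vial_mid []
top switch_row [(0.62, [187.7, 219.6], 4429)]
top beaker []
top bottle [(0.76, [78.5, 197.6], 820)]
top calculator [(0.55, [404.9, 188.0], 1587)]
top rocker_0 [(0.64, [167.5, 232.2], 51), (0.52, [212.6, 234.3], 47), (0.4, [188.6, 230.7], 58), (0.37, [177.1, 230.0], 58)]
top stylus_tip [(0.79, [339.9, 145.1], 138), (0.74, [380.6, 254.8], 229), (0.67, [311.7, 289.3], 316), (0.66, [311.0, 215.2], 255), (0.53, [197.3, 134.8], 173)]
top cam [ 404.15416554  -10.3036268  1123.57360098]
1.25
```

View pics/ta.png

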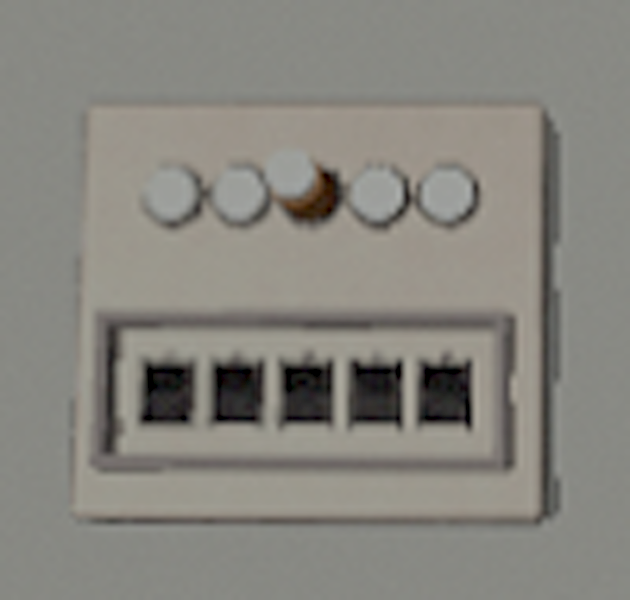

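View pics/tb.png

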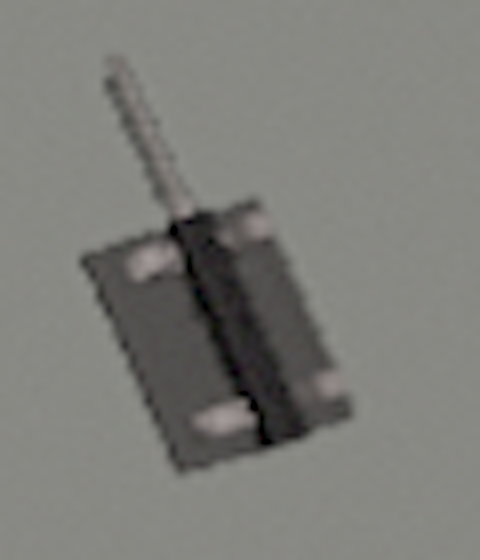

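View pics/sa.png

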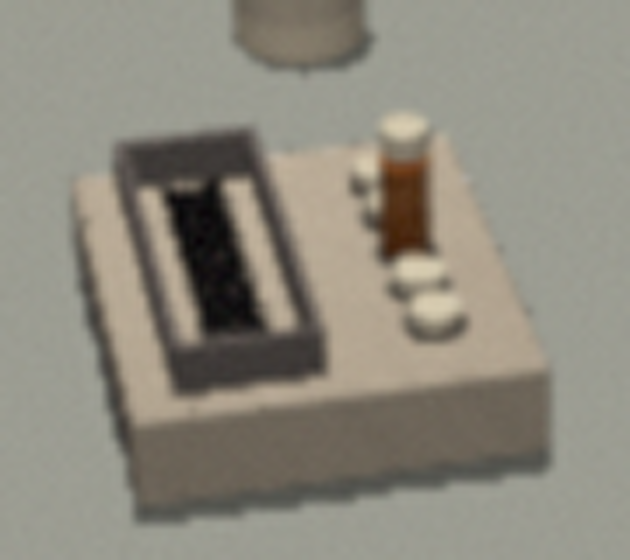

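View pics/sb.png

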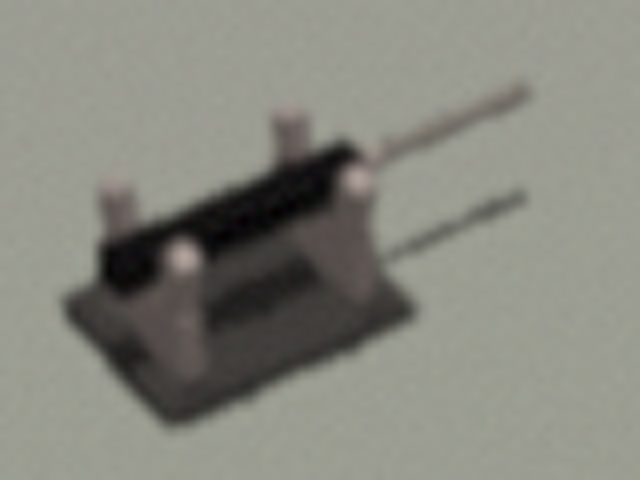

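```bash
cat > fit.py <<'E'
from h import *
D={n:load(n+"1") for n in ["side","top"]}
def box(x0,x1,y0,y1,z0,z1): return [[x,y,z] for x in(x0,x1) for y in(y0,y1) for z in(z0,z1)]
def render(f,p,parts):
    S=4;m=np.zeros((384*S,512*S),np.uint8)
    for P in parts:
        q=proj(f,pose2(*p,P));h=cv2.convexHull(((q+.5)*S).astype(np.float32)).astype(np.int32)
        cv2.fillConvexPoly(m,h,255)
    return cv2.resize(m,(512,384),interpolation=cv2.INTER_AREA)/255.
def fit(obs,parts,p0):
    from scipy.optimize import minimize
    def c(p): 
        return sum(np.abs(render(f,p,parts)-m).sum()/m.sum() for f,m in obs)
    best=minimize(c,p0,method="Nelder-Mead",options=dict(initial_simplex=np.array([p0]+[np.array(p0)+d for d in ([8,0,0],[0,8,0],[0,0,.08])]),xatol=.05,fatol=1e-4))
    return best.x,best.fun
stir=[box(-85,85,-95,95,0,50),box(-66,-4,-82,82,50,72)]
crad=[box(-45,45,-32,32,0,8)]+[box(a-4,a+4,-32,32,8,9) for a in(-31,31)]
E
python3 - <<'E'
from fit import *
for n in D:
    f=D[n][1]; print(n,proj(f,[[0,0,0],[300,0,0],[300,300,0]]).round())
f=D["top"][1]
t=lambda u,v:(140+u/6.3-.5,170+v/6.316-.5)
for z,u,v,n in [(58,170,193,"p0"),(58,238,193,"p1"),(58,378,193,"p3"),(58,447,193,"p4"),(50,545,105,"TR"),(50,88,105,"TL"),(50,545,518,"BR")]:
    print(n,onz(f,t(u,v),z).round(1))
b=lambda u,v:(285+u/8-.5,175+v/7-.5)
for z,u,v,n in [(41,113,62,"tip"),(48,190,222,"hf"),(48,283,437,"hb"),(8,85,258,"c1"),(8,180,472,"c2"),(8,350,412,"c3"),(8,255,200,"c4")]:
    print(n,onz(f,b(u,v),z).round(1))
M={n:{k:D[n][2][k][0]["mask"] for k in D[n][2] if D[n][2][k]} for n in D}
# stirrer
for sel in (["top"],["side"],["top","side"]):
    obs=[(D[n][1],M[n]["stirrer"]) for n in sel]
    print(sel,fit(obs,stir,[*onz(f,(188,221),50)[:2],0.0]))
E
```

```text
side [[ 44. 244.]
 [154. 231.]
 [151. 173.]]
top [[239. 426.]
 [242. 308.]
 [127. 304.]]
p0 [568.3 198.   58. ]
p1 [569.  170.3  58. ]
p3 [570.5 113.6  58. ]
p4 [571.2  85.7  58. ]
TR [609.7  47.8  50. ]
TL [605.1 235.7  50. ]
BR [442.7  42.4  50. ]
tip [ 623.3 -140.8   41. ]
hf [ 562.6 -164.9   48. ]
hb [ 484.3 -194.6   48. ]
c1 [ 553.9 -135.5    8. ]
c2 [ 473.6 -167.2    8. ]
c3 [ 497.1 -223.8    8. ]
c4 [ 577.4 -192.5    8. ]
['top'] (array([5.24345371e+02, 1.40876476e+02, 2.06941012e-02]), np.float64(0.07483982470217887))
['side'] (array([5.26076570e+02, 1.51397249e+02, 2.93408229e-02]), np.float64(0.16892728325243797))
['top', 'side'] (array([5.24833341e+02, 1.41209016e+02, 2.25050067e-02]), np.float64(0.2641551940786514))
```

```bash
cat >> h.py <<'E'
def Rt(e): return R.from_euler("xyz",e)
def delta(s,pos,rot):
    """tool-frame rotvec(deg), shift"""
    R0=Rt(s["tcp_rot"]);return (R0.inv()*rot).as_rotvec(degrees=True),R0.inv().apply(np.array(pos)-s["eef_pos"])
def down(yaw): return Rt([np.pi,0,yaw])
E
python3 - <<'E'
from h import *
from rig import r
s=r.sense()
rv,d=delta(s,[520,-180,190],down(.37))
print(rv,d)
for i in range(1,19): print(np.round(rv*i/18,1).tolist(),np.round(d*i/18).tolist())
E
```

```text
[ 6.90639022e-04 -6.80732856e-04  1.45752259e+02] [-547.19950691 -682.96130776   41.28037372]
[0.0, -0.0, 8.1] [-30.0, -38.0, 2.0]
[0.0, -0.0, 16.2] [-61.0, -76.0, 5.0]
[0.0, -0.0, 24.3] [-91.0, -114.0, 7.0]
[0.0, -0.0, 32.4] [-122.0, -152.0, 9.0]
[0.0, -0.0, 40.5] [-152.0, -190.0, 11.0]
[0.0, -0.0, 48.6] [-182.0, -228.0, 14.0]
[0.0, -0.0, 56.7] [-213.0, -266.0, 16.0]
[0.0, -0.0, 64.8] [-243.0, -304.0, 18.0]
[0.0, -0.0, 72.9] [-274.0, -341.0, 21.0]
[0.0, -0.0, 81.0] [-304.0, -379.0, 23.0]
[0.0, -0.0, 89.1] [-334.0, -417.0, 25.0]
[0.0, -0.0, 97.2] [-365.0, -455.0, 28.0]
[0.0, -0.0, 105.3] [-395.0, -493.0, 30.0]
[0.0, -0.0, 113.4] [-426.0, -531.0, 32.0]
[0.0, -0.0, 121.5] [-456.0, -569.0, 34.0]
[0.0, -0.0, 129.6] [-486.0, -607.0, 37.0]
[0.0, -0.0, 137.7] [-517.0, -645.0, 39.0]
[0.0, -0.0, 145.8] [-547.0, -683.0, 41.0]
```

Emit:
play_rows --moves '[[[0,0,8],[-30,-38,2],1],[[0,0,16],[-61,-76,5],1],[[0,0,24],[-91,-114,7],1],[[0,0,32],[-122,-152,9],1],[[0,0,40],[-152,-190,11],1],[[0,0,48],[-182,-228,14],1],[[0,0,56],[-213,-266,16],1],[[0,0,64],[-243,-304,18],1],[[0,0,73],[-274,-341,21],1],[[0,0,81],[-304,-379,23],1],[[0,0,89],[-334,-417,25],1],[[0,0,97],[-365,-455,28],1],[[0,0,105],[-395,-493,30],1],[[0,0,113],[-426,-531,32],1],[[0,0,121],[-456,-569,34],1],[[0,0,129.5],[-486,-607,37],1],[[0,0,137.5],[-517,-645,39],1],[[0,0,145.8],[-547,-683,41],1],[[0,0,145.8],[-547,-683,41],1],[[0,0,145.8],[-547,-683,41],1]]'

```text
clock: 3.25
eef_pos: [519.7, -180.9, 189.9]
tcp_rot: [-3.141, 0.001, 0.368]
contact_force: [-0.5, 1.3, 0.3]
opening: 0.996
```

```bash
python3 - <<'E'
from h import *
from rig import r
import pickle
s=r.sense();f=r.grab_frame("wrist")
print(s["qpos"].round(3),s["eef_pos"],s["tcp_rot"])
out={}
for k in ["stylus","cradle"]:
    out[k]=r.silhouettes(f,k);print(k,[(round(x["conf"],2),np.round(x["location"],1).tolist(),int(x["mask"].sum())) for x in out[k][:4]])
pickle.dump((s,f,out),open("w1.pkl","wb"))
cv2.imwrite("pics/w1.png",f["color"][:,:,::-1])
cv2.imwrite("pics/w1z.png",cv2.resize(f["color"][60:280,150:370],(660,600),interpolation=cv2.INTER_CUBIC)[:,:,::-1])
E
```

```text
[-0.338  0.283  1.834  0.     1.025  0.865] [ 519.66993221 -180.91059482  189.86632297] [-3.14096503e+00  5.26954028e-04  3.67745587e-01]
stylus [(0.88, [210.0, 269.6], 911), (0.76, [375.7, 9.6], 1833), (0.64, [256.2, 154.2], 1312)]
cradle [(0.87, [265.2, 162.0], 2905), (0.33, [5.6, 110.2], 296)]
```

View pics/w1.png

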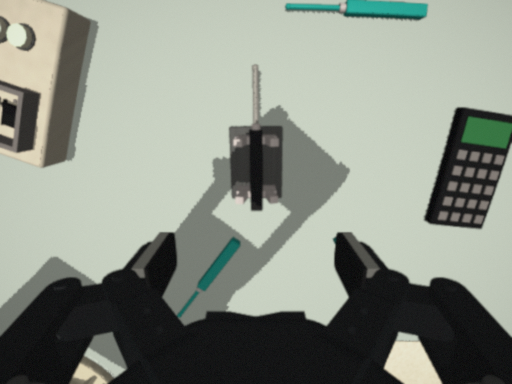

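View pics/w1z.png

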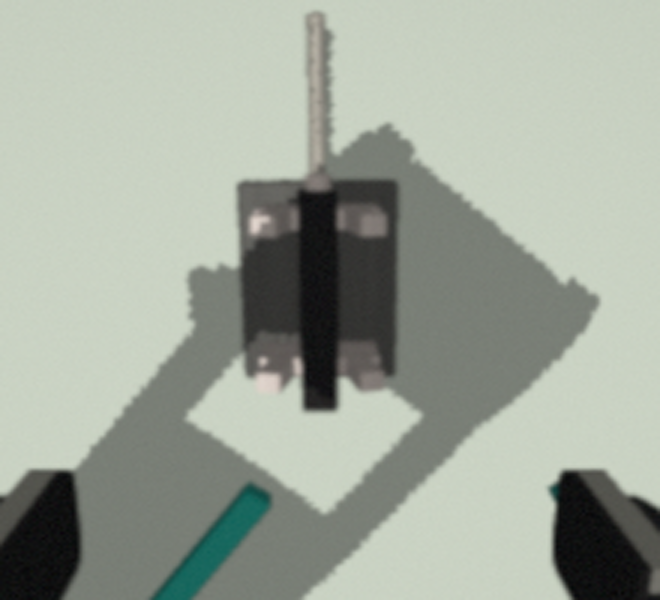

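```bash
python3 - <<'E'
from h import *
s,f,out=load("w1")
t=lambda u,v:(150+u/3-.5,60+v/2.727-.5)
# plate corners by adaptive? print handle mask stats
m=out["stylus"][2]["mask"];ys,xs=np.nonzero(m)
for y in range(ys.min(),ys.max()+1,6): 
    q=xs[ys==y]
    if len(q): print(y,q.min(),q.max())
g=f["color"].sum(2)
for y in (70,90,110,140,155,170,185,200,205,208,210,212): print(y,g[y,244:270].tolist())
E
```

```text
65 255 255
71 253 258
77 254 257
83 254 256
89 254 256
95 253 258
101 253 258
107 254 257
113 254 257
119 253 258
125 252 260
131 251 262
137 250 262
143 250 262
149 250 262
155 251 261
161 251 261
167 250 261
173 250 261
179 250 262
185 251 262
191 251 262
197 252 261
203 251 262
209 252 261
70 [601, 603, 601, 598, 603, 600, 590, 540, 459, 412, 446, 491, 444, 398, 440, 517, 563, 591, 596, 600, 601, 601, 600, 602, 603, 599]
90 [605, 604, 603, 603, 605, 602, 602, 591, 535, 471, 494, 507, 459, 397, 355, 388, 489, 575, 597, 608, 605, 602, 603, 604, 600, 601]
110 [607, 610, 610, 605, 602, 605, 604, 593, 538, 466, 477, 495, 474, 416, 384, 425, 516, 584, 603, 606, 609, 602, 601, 591, 555, 473]
140 [257, 267, 291, 325, 329, 241, 122, 65, 51, 52, 55, 59, 58, 56, 56, 61, 69, 126, 252, 339, 334, 287, 268, 263, 269, 285]
155 [154, 156, 148, 148, 143, 123, 69, 59, 54, 56, 57, 62, 65, 48, 61, 60, 63, 66, 90, 132, 150, 154, 156, 151, 159, 153]
170 [155, 155, 155, 147, 140, 118, 76, 65, 57, 48, 59, 59, 59, 58, 50, 56, 53, 54, 83, 125, 143, 150, 152, 152, 155, 155]
185 [273, 261, 255, 259, 259, 214, 144, 76, 51, 54, 51, 58, 57, 56, 66, 53, 66, 73, 131, 192, 219, 228, 228, 226, 228, 220]
200 [357, 387, 488, 563, 586, 535, 395, 196, 76, 50, 53, 54, 55, 52, 65, 56, 61, 155, 344, 509, 589, 592, 551, 450, 337, 304]
205 [604, 609, 610, 607, 610, 584, 473, 259, 122, 108, 111, 106, 96, 83, 76, 70, 66, 158, 345, 513, 594, 608, 606, 611, 612, 610]
208 [610, 607, 609, 611, 604, 584, 479, 272, 131, 111, 108, 110, 119, 117, 111, 111, 115, 186, 360, 520, 590, 608, 611, 608, 608, 609]
210 [607, 608, 607, 610, 610, 594, 535, 427, 351, 339, 331, 332, 335, 331, 327, 334, 339, 388, 495, 580, 606, 609, 613, 609, 614, 615]
212 [608, 609, 612, 612, 607, 609, 606, 593, 590, 589, 589, 590, 592, 591, 590, 587, 591, 597, 602, 605, 615, 606, 610, 609, 609, 610]
```

```bash
python3 - <<'E'
from h import *
s,f,out=load("w1")
t=lambda u,v:(150+u/3-.5,60+v/2.727-.5)
C=[t(237,182),t(397,181),t(395,376),t(246,378)]
L=[[45,32,8],[45,-32,8],[-45,-32,8],[-45,32,8]]
res=lambda p:(proj(f,pose2(*p,L),s)-np.array(C)).ravel()
a=least_squares(res,[525,-180,.37]);print("cradle",a.x,a.fun.round(2))
P=[(255.2,65.2),(255.4,129.),(256.2,210.2)]
LS=[[110,0,41],[45,0,48],[-45,0,34]]
res=lambda p:(proj(f,pose2(*p,LS),s)-np.array(P)).ravel()
b=least_squares(res,[525,-180,.37]);print("stylus",b.x,b.fun.round(2))
# combined with top
ft=D=load("top1")[1]
bb=lambda u,v:(285+u/8-.5,175+v/7-.5)
Ct=[bb(85,258),bb(255,200),bb(350,412),bb(180,472)]
res=lambda p:(proj(ft,pose2(*p,L))-np.array(Ct)).ravel()
c=least_squares(res,[525,-180,.37]);print("cradle top",c.x,c.fun.round(2))
E
```

```text
cradle [ 5.26385750e+02 -1.78483190e+02  3.81538446e-01] [-0.45 -0.18  0.57 -0.63  0.35  0.52 -0.49  0.48]
stylus [ 5.23340169e+02 -1.79721916e+02  3.74400537e-01] [-0.09 -0.14  0.18  2.04 -0.09 -2.31]
cradle top [ 5.25557119e+02 -1.79781690e+02  3.80123686e-01] [-0.81 -0.59  0.11 -0.66  0.9   0.57 -0.18  0.64]
```

```bash
python3 - <<'E'
from h import *
s,f,out=load("w1")
P=[(255.2,65.2),(255.4,129.),(256.2,210.2)]
for zf in (48,34,41):
  LS=[[110,0,41],[45,0,zf],[-45,0,48]]
  res=lambda p:(proj(f,pose2(*p,LS),s)-np.array(P)).ravel()
  b=least_squares(res,[525,-180,.37]);print("stylus",b.x,b.fun.round(2))
Rm=R.from_euler("xyz",s["tcp_rot"]);q=Rm.apply([0,0,0]);
E
```

```text
stylus [ 5.24529380e+02 -1.79252981e+02  3.74396149e-01] [-0.1  -1.5   0.17  0.79 -0.07  0.98]
stylus [ 5.24218454e+02 -1.79379845e+02  3.74390886e-01] [-0.1  -1.14  0.16  0.17 -0.06  1.26]
stylus [ 5.24369154e+02 -1.79318325e+02  3.74393454e-01] [-0.1  -1.31  0.16  0.48 -0.06  1.13]
```

```bash
python3 - <<'E'
from h import *
from rig import r
s,f,out=load("w1")
p=onz(f,(238,240),7,s)[:2]-[524.8,-179.3];c,sn=np.cos(.376),np.sin(.376);print("teal end in cradle frame",c*p[0]+sn*p[1],-sn*p[0]+c*p[1])
s=r.sense();print(delta(s,[524.8,-179.3,22],down(.377)))
E
```

```text
teal end in cradle frame -102.06283625568905 24.752078259009686
(array([-0.03022296,  0.02021658, -0.36138036]), array([  5.175096  ,   2.34999577, 168.26251723]))
```

```bash
python3 - <<'E'
from rig import r
from h import *
s=r.sense();print(s["clock"],s["eef_pos"],s["tcp_rot"],s["contact_force"])
print(Rt(s["tcp_rot"]).as_matrix())
E
```

```text
3.4 [ 519.21278626 -179.045305    190.26555493] [-3.14106628e+00  3.54507098e-04  3.70692816e-01] [-0.08207217  0.04541475 -0.47641344]
[[ 9.32076530e-01  3.62261052e-01 -5.21112625e-04]
 [ 3.62261254e-01 -9.32076527e-01  3.62196692e-04]
 [-3.54507091e-04 -5.26373949e-04 -9.99999799e-01]]
```

Emit:
play_rows --moves '[[[0,0,-0.4],[3,1,30],0.7],[[0,0,-0.4],[5,1.5,60],0.7],[[0,0,-0.4],[5,1.5,80],0.7],[[0,0,-0.4],[5,1.5,80],0.7],[[0,0,-0.4],[5,1.5,80],0.7],[[0,0,-0.4],[5,1.5,80],0.7]]'

```text
clock: 4.0
eef_pos: [525.2, -178.4, 111.7]
tcp_rot: [3.141, -0.001, 0.379]
contact_force: [0.0, 0.0, -0.2]
opening: 0.699
```

```bash
python3 - <<'E'
from h import *
from rig import r
import pickle
for i in range(2):
    s=r.sense();f=r.grab_frame("wrist");print(s["clock"],s["eef_pos"],s["tcp_rot"],s["opening"])
pickle.dump((s,f),open("w2.pkl","wb"))
cv2.imwrite("pics/w2.png",f["color"][:,:,::-1])
cv2.imwrite("pics/w2z.png",cv2.resize(f["color"][0:240,140:380],(720,600),interpolation=cv2.INTER_CUBIC)[:,:,::-1])
E
```

```text
4.0 [ 525.1654174  -178.40020491  111.69795206] [ 3.14084774e+00 -1.17902286e-03  3.78501741e-01] 0.6988007782801202
4.05 [ 525.21541372 -178.54771877  111.74302529] [ 3.14069186e+00 -1.34970122e-03  3.78283359e-01] 0.7000098292498014
```

View pics/w2z.png

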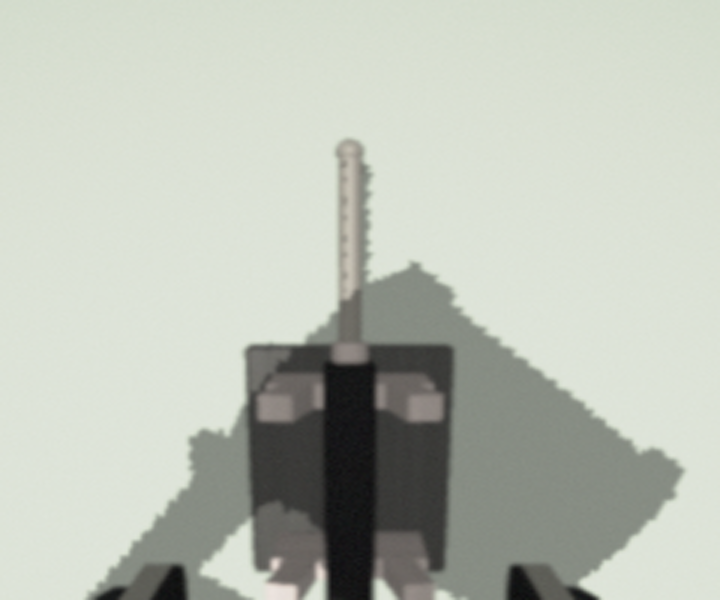

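```bash
python3 - <<'E'
from h import *
from rig import r
s,f=load("w2")
t=lambda u,v:(140+u/3-.5,v/2.5-.5)
C=[t(246,345),t(454,346),t(443,571),t(254,571)]
L=[[45,32,8],[45,-32,8],[-45,-32,8],[-45,32,8]]
res=lambda p:(proj(f,pose2(*p,L),s)-np.array(C)).ravel()
a=least_squares(res,[525,-180,.37]);print("cradle",a.x,a.fun.round(2))
P=[t(349,139),t(350,362),t(350,570)]
LS=[[110,0,41],[45,0,48],[-36,0,48]]
def res(p):
    e=(proj(f,pose2(*p,LS),s)-np.array(P));e[2,1]=0;return e.ravel()
b=least_squares(res,[525,-180,.37]);print("stylus",b.x,b.fun.round(2))
s=r.sense();print(delta(s,[*( (a.x[:2]+b.x[:2])/2),22],down(b.x[2])))
E
```

```text
cradle [ 5.26751219e+02 -1.78290064e+02  3.73160320e-01] [-0.74 -0.51  0.72 -0.61  0.64  0.84 -0.61  0.62]
stylus [ 5.24880469e+02 -1.79081979e+02  3.79880271e-01] [ 0.05 -0.48 -0.1   0.53  0.05  0.  ]
(array([ 0.0518176 , -0.07628111, -0.10624865]), array([ 0.4633751 ,  0.18433814, 89.65312677]))
```

Emit:
play_rows --moves '[[[0,0,0],[0.5,0,25],0.7],[[0,0,0],[0.5,0,50],0.7],[[0,0,0],[0.5,0,70],0.7],[[0,0,0],[0.5,0,82],0.7],[[0,0,0],[0.5,0,89],0.7],[[0,0,0],[0.5,0,89.5],0.7],[[0,0,0],[0.5,0,89.5],0.7]]' --newtons 80

```text
clock: 4.8
eef_pos: [526.3, -178.7, 22.8]
tcp_rot: [3.14, -0.002, 0.378]
contact_force: [0.3, 0.5, 1.1]
opening: 0.7
```

Emit:
play_rows --moves '[[[0,0,0],[0,0,0.5],0.5],[[0,0,0],[0,0,0.5],0.3],[[0,0,0],[0,0,0.5],0.1],[[0,0,0],[0,0,0.5],0],[[0,0,0],[0,0,0.5],0],[[0,0,0],[0,0,0.5],0],[[0,0,0],[0,0,0.5],0],[[0,0,0],[0,0,0.5],0]]' --newtons 80

```text
clock: 5.6
eef_pos: [526.6, -178.8, 23.0]
tcp_rot: [3.14, -0.003, 0.378]
contact_force: [-0.6, 0.6, 4.7]
opening: 0.143
```

```bash
python3 - <<'E'
from h import *
from rig import r
import pickle
s=r.sense();f=r.grab_frame("wrist");print({k:np.round(v,3) for k,v in s.items()})
pickle.dump((s,f),open("grasp.pkl","wb"))
cv2.imwrite("pics/w3.png",f["color"][:,:,::-1])
E
```

```text
{'clock': np.float64(5.6), 'qpos': array([-0.33 ,  0.528,  1.925,  0.   ,  0.685,  0.862]), 'qvel': array([0.   , 0.001, 0.001, 0.   , 0.001, 0.001]), 'joint_efforts': array([-3.1000e-02, -5.6920e+01, -2.0841e+01, -1.2000e-02, -4.0700e-01,
        4.0000e-03]), 'eef_pos': array([ 526.638, -178.805,   22.982]), 'tcp_rot': array([ 3.14e+00, -3.00e-03,  3.78e-01]), 'contact_force': array([-0.627,  0.648,  4.694]), 'wrist_torque': array([0.087, 0.182, 0.011]), 'opening': np.float64(0.143)}
```

View pics/w3.png

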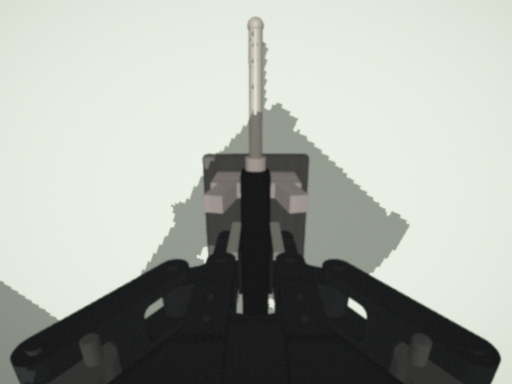

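Emit:
play_rows --moves '[[[0,0,0],[0,0,-6],0],[[0,0,0],[0,0,-20],0],[[0,0,0],[0,0,-45],0],[[0,0,0],[0,0,-80],0],[[0,0,0],[0,0,-120],0],[[0,0,0],[0,0,-160],0],[[0,0,0],[0,0,-190],0],[[0,0,0],[0,0,-200],0],[[0,0,0],[0,0,-200],0]]'

```text
clock: 6.55
eef_pos: [526.7, -178.8, 224.8]
tcp_rot: [3.137, -0.005, 0.378]
contact_force: [0.8, 0.7, -1.3]
opening: 0.146
```

```bash
python3 - <<'E'
from h import *
from rig import r
import pickle
s=r.sense();f=r.grab_frame("wrist");print({k:np.round(v,3) for k,v in s.items()})
pickle.dump((s,f),open("w4.pkl","wb"))
cv2.imwrite("pics/w4.png",f["color"][:,:,::-1])
# tip in tool frame -> pixel
for s_,f_ in (load("grasp"),(s,f)):
    A=Rt(s_["tcp_rot"])
    for t in ([110,0,-18],[108,0,-18],[106,0,-18]): print(t,proj(f_,A.apply(t)+s_["eef_pos"],s_))
q=[(.353,1.633,624.99,231.281),(.283,1.834,550.2,189.9),(.528,1.925,556.2,23.0),(s["qpos"][1],s["qpos"][2],np.hypot(*s["eef_pos"][:2]),s["eef_pos"][2])]
A=[];b=[]
for a,c,rr,z in q:
    A+=[[1,0,np.sin(a),np.sin(a+c)],[0,1,np.cos(a),np.cos(a+c)]];b+=[rr,z]
x,re,_,_=np.linalg.lstsq(np.array(A),np.array(b),rcond=None);print(x,np.array(A)@x-b)
E
```

```text
{'clock': np.float64(6.55), 'qpos': array([-0.33 ,  0.25 ,  1.794,  0.   ,  1.092,  0.862]), 'qvel': array([-0.001,  0.044,  0.042, -0.   , -0.029,  0.002]), 'joint_efforts': array([ 2.0000e-03, -5.4457e+01, -3.4601e+01,  4.0000e-03,  3.6800e-01,
        0.0000e+00]), 'eef_pos': array([ 526.66 , -178.837,  224.805]), 'tcp_rot': array([ 3.137, -0.005,  0.378]), 'contact_force': array([ 0.774,  0.667, -1.317]), 'wrist_torque': array([-0.006,  0.002, -0.012]), 'opening': np.float64(0.146)}
[110, 0, -18] [[256.13347266  10.95296568]]
[108, 0, -18] [[256.1342591   16.21061121]]
[106, 0, -18] [[256.13498155  21.44129138]]
[110, 0, -18] [[256.13427718  10.95265501]]
[108, 0, -18] [[256.13505856  16.21019544]]
[106, 0, -18] [[256.13577593  21.44077135]]
[  8.8042646  -23.81304905 482.54183269 482.01587874] [-8.30308012  3.26036979  5.23192511 -0.74744856  2.00962177 -2.16975585
  1.06153324 -0.34316538]
```

View pics/w4.png

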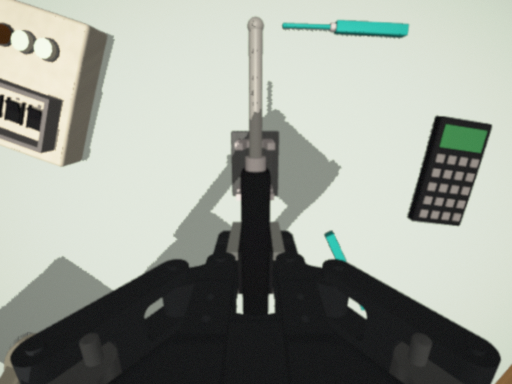

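```bash
cat >> h.py <<'E'
TIP=np.array([108,0,-18.])
def press(yaw,phi): return R.from_euler("z",yaw)*R.from_euler("y",phi)*R.from_euler("x",np.pi)
def tcp_for_tip(tip,rot): return np.array(tip)-rot.apply(TIP)
from scipy.spatial.transform import Slerp
def rows(s,pos,rot,n,op=0):
    R0=Rt(s["tcp_rot"]);rv,d=delta(s,pos,rot)
    for i in range(1,n+1): print([np.round(rv*i/n,1).tolist(),np.round(d*i/n,1).tolist(),op])
E
python3 - <<'E'
from h import *
from rig import r
s=r.sense()
rot=press(.024,np.radians(50))
tip=pose2(524.8,141,.024,[[-35+9+2.2,0,110]])[0]
p=tcp_for_tip(tip,rot);print(tip,p)
rows(s,p,rot,11)
E
```

```text
[501.00685407 140.42885483 110.        ] [417.82095554 138.43200986 181.16262288]
[[0.8, -4.5, 1.7], [1.5, -30.4, 3.7], 0]
[[1.6, -9.0, 3.4], [3.0, -60.8, 7.5], 0]
[[2.4, -13.5, 5.2], [4.5, -91.2, 11.2], 0]
[[3.3, -18.1, 6.9], [6.0, -121.6, 15.0], 0]
[[4.1, -22.6, 8.6], [7.5, -152.1, 18.7], 0]
[[4.9, -27.1, 10.3], [9.0, -182.5, 22.4], 0]
[[5.7, -31.6, 12.1], [10.5, -212.9, 26.2], 0]
[[6.5, -36.1, 13.8], [12.0, -243.3, 29.9], 0]
[[7.3, -40.6, 15.5], [13.6, -273.7, 33.6], 0]
[[8.1, -45.1, 17.2], [15.1, -304.1, 37.4], 0]
[[8.9, -49.7, 18.9], [16.6, -334.5, 41.1], 0]
```

Emit:
play_rows --moves '[[[0.8,-4.5,1.7],[1.5,-30,4],0],[[1.6,-9,3.4],[3,-61,7],0],[[2.4,-13.5,5.2],[4.5,-91,11],0],[[3.3,-18.1,6.9],[6,-122,15],0],[[4.1,-22.6,8.6],[7.5,-152,19],0],[[4.9,-27.1,10.3],[9,-182,22],0],[[5.7,-31.6,12.1],[10.5,-213,26],0],[[6.5,-36.1,13.8],[12,-243,30],0],[[7.3,-40.6,15.5],[13.6,-274,34],0],[[8.1,-45.1,17.2],[15,-304,37.5],0],[[8.9,-49.7,18.9],[16.6,-334.5,41],0],[[8.9,-49.7,18.9],[16.6,-334.5,41],0],[[8.9,-49.7,18.9],[16.6,-334.5,41],0],[[8.9,-49.7,18.9],[16.6,-334.5,41],0]]' --newtons 110

```text
clock: 8.0
eef_pos: [417.7, 137.7, 180.8]
tcp_rot: [3.14, 0.873, 0.024]
contact_force: [0.3, -0.0, 0.4]
opening: 0.14
```

```bash
cat > snap.py <<'E'
from h import *
from rig import r
import pickle,sys
tag=sys.argv[1]
for n in sys.argv[2:]:
    s=r.sense();f=r.grab_frame(n);pickle.dump((s,f),open(f"{n}_{tag}.pkl","wb"));c=f["color"]
    if n=="wrist": z=cv2.resize(c,(768,576),interpolation=cv2.INTER_CUBIC)
    elif n=="side": z=cv2.resize(c[110:230,180:300],(600,600),interpolation=cv2.INTER_CUBIC)
    else: z=cv2.resize(c[150:260,140:250],(600,600),interpolation=cv2.INTER_CUBIC)
    cv2.imwrite(f"pics/{n}_{tag}.png",z[:,:,::-1])
print({k:np.round(v,3) for k,v in s.items()});print("tip",Rt(s["tcp_rot"]).apply(TIP)+s["eef_pos"])
E
python3 snap.py a wrist side top
```

```text
{'clock': np.float64(8.1), 'qpos': array([0.207, 0.64 , 1.586, 0.142, 1.777, 1.719]), 'qvel': array([-0.001, -0.006, -0.004,  0.002,  0.005,  0.003]), 'joint_efforts': array([ 3.8100e-01, -6.8905e+01, -2.3889e+01,  6.7600e-01,  4.6320e+00,
       -9.0000e-03]), 'eef_pos': array([418.018, 137.647, 181.486]), 'tcp_rot': array([3.141, 0.872, 0.023]), 'contact_force': array([-0.791, -0.203, -0.42 ]), 'wrist_torque': array([-0.026, -0.498,  0.008]), 'opening': np.float64(0.141)}
tip [501.24419179 139.61999995 110.36953635]
```

View pics/wrist_a.png

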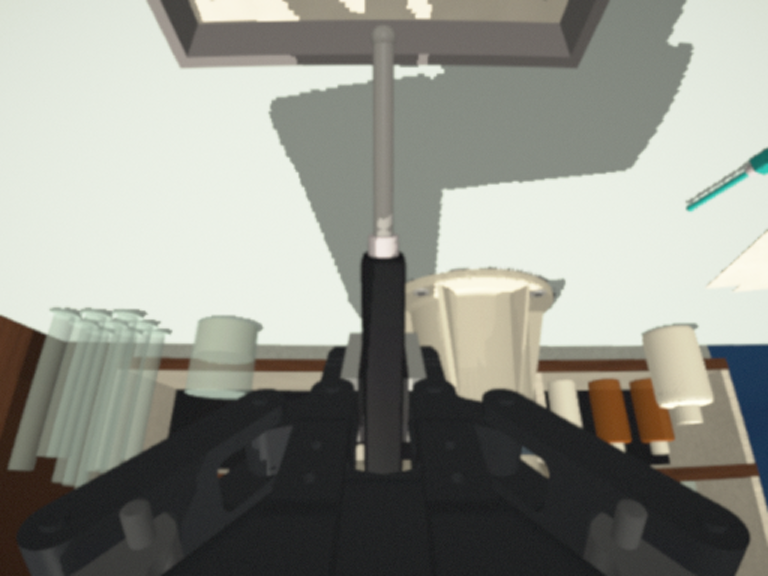

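View pics/side_a.png

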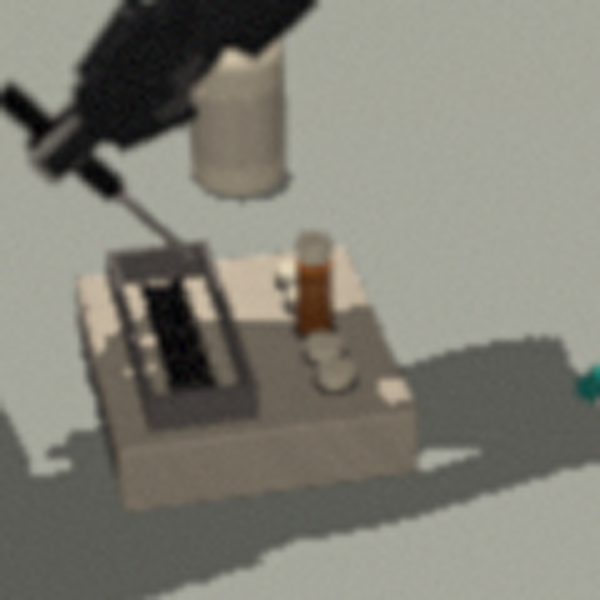

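View pics/top_a.png

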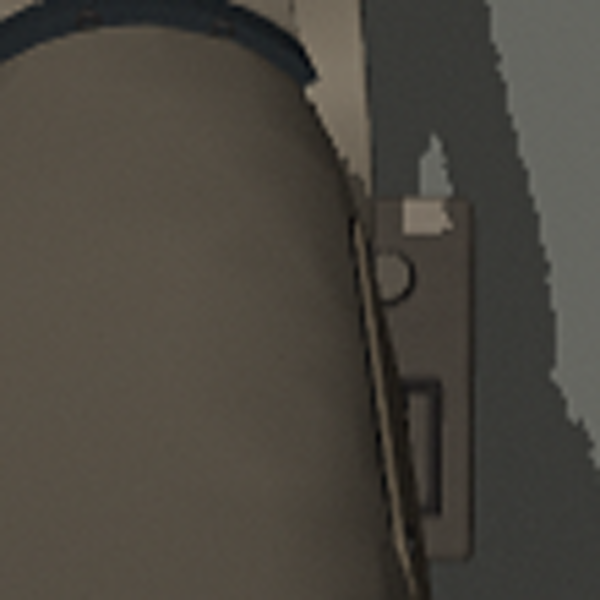

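```bash
python3 - <<'E'
from h import *
s,f=load("wrist_a")
A=onz(f,(183/1.5-.3,66/1.5-.3),72,s);B=onz(f,(578/1.5-.3,66/1.5-.3),72,s);m=(A+B)/2
print(A,B,m,np.linalg.norm(A-B),"yaw",np.arctan2(A[1]-B[1],A[0]-B[0])-np.pi/2)
yaw=.024
print("stirrer from curb",m[:2]+66*np.array([np.cos(yaw),np.sin(yaw)]), "expected m",pose2(524.8,141,yaw,[[-66,0,72]]))
print("tip px",proj(f,Rt(s["tcp_rot"]).apply(TIP)+s["eef_pos"],s)*1.5)
# side tip
fs=load("side_a")[1]
print("side tip pred (crop px)",(proj(fs,Rt(s["tcp_rot"]).apply(TIP)+s["eef_pos"])-[180,110])*5)
E
```

```text
[458.66515588 220.894583    72.        ] [462.36643633  58.993453    72.        ] [460.51579611 139.944018    72.        ] 161.94343263663697 yaw 0.02285738117443792
stirrer from curb [526.49678902 141.52786594] expected m [[458.81900709 139.41615206  72.        ]]
tip px [[383.5749651   25.21875125]]
side tip pred (crop px) [[190.76975098 257.9620826 ]]
```

Emit:
play_rows --moves '[[[0,0,0],[7.7,-0.5,6.4],0],[[0,0,0],[15.3,-1,12.9],0],[[0,0,0],[23,-1,19.3],0],[[0,0,0],[30,-1,25],0],[[0,0,0],[33.7,-1,28.3],0],[[0,0,0],[33.7,-1,28.3],0],[[0,0,0],[33.7,-1,28.3],0]]'

```text
clock: 8.85
eef_pos: [418.1, 138.7, 137.6]
tcp_rot: [3.141, 0.872, 0.024]
contact_force: [-0.3, 0.3, -1.1]
opening: 0.141
```

```bash
python3 snap.py b side wrist
```

```text
{'clock': np.float64(8.9), 'qpos': array([0.208, 0.696, 1.599, 0.141, 1.708, 1.71 ]), 'qvel': array([ 0.001, -0.006, -0.001, -0.   ,  0.001, -0.   ]), 'joint_efforts': array([-7.0000e-03, -7.0560e+01, -2.1881e+01,  6.3900e-01,  4.6500e+00,
       -1.0000e-03]), 'eef_pos': array([418.246, 138.762, 137.8  ]), 'tcp_rot': array([3.141, 0.872, 0.024]), 'contact_force': array([ 0.24 ,  0.258, -0.186]), 'wrist_torque': array([ 0.047, -0.433, -0.034]), 'opening': np.float64(0.136)}
tip [501.50411107 140.74207075  66.72121475]
```

View pics/wrist_b.png

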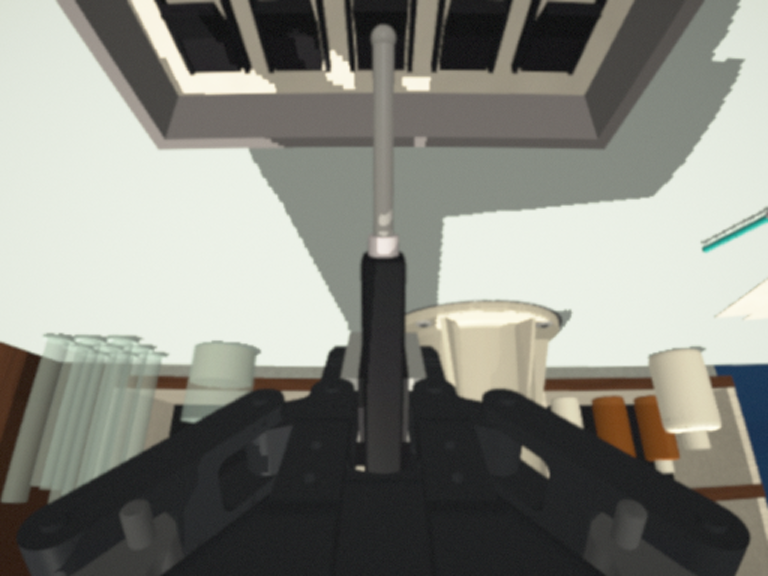

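View pics/side_b.png

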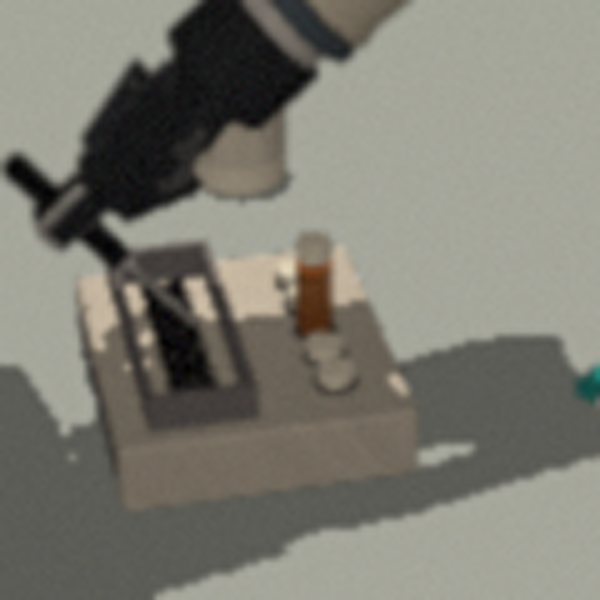

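```bash
python3 - <<'E'
from h import *
s,f=load("wrist_b")
for u in (218,382,545): print(onz(f,(u/1.5-.3,72/1.5-.3),53,s))
A=onz(f,(160/1.5-.3,147/1.5-.3),72,s);B=onz(f,(605/1.5-.3,147/1.5-.3),72,s);m=(A+B)/2
print(A,B,m,"switch_row",m+[31,.7,0])
print("pred tip px",proj(f,Rt(s["tcp_rot"]).apply(TIP)+s["eef_pos"],s)*1.5)
c,d=ray(f,(382/1.5-.3,27/1.5-.3),s)
E
```

```text
[475.33817534 197.7222773   53.        ]
[475.76416493 140.77110704  53.        ]
[477.90232348  84.19613685  53.        ]
[458.97634575 221.22484224  72.        ] [462.6457208   59.26498063  72.        ] [460.81103328 140.24491143  72.        ] switch_row [491.81103328 140.94491143  72.        ]
pred tip px [[383.57136901  25.21448089]]
```

Emit:
play_rows --moves '[[[0,0,0],[2.3,0,1.9],0],[[0,0,0],[4.6,0,3.9],0],[[0,0,0],[6.1,0,5.1],0],[[0,0,0],[6.9,0,5.8],0],[[0,0,0],[7.7,0,6.4],0],[[0,0,0],[7.7,0,6.4],0],[[0,0,0],[7.7,0,6.4],0]]'

```text
clock: 9.65
eef_pos: [418.5, 138.8, 127.9]
tcp_rot: [3.141, 0.871, 0.024]
contact_force: [0.8, 0.4, 1.8]
opening: 0.143
```

Emit:
play_rows --moves '[[[0,0,0],[0.8,0,0.6],0],[[0,0,0],[1.5,0,1.3],0],[[0,0,0],[1.9,0,1.6],0],[[0,0,0],[1.9,0,1.6],0]]'

```text
clock: 10.05
eef_pos: [418.5, 138.8, 125.4]
tcp_rot: [3.141, 0.871, 0.024]
contact_force: [0.7, -0.1, 2.2]
opening: 0.137
```

```bash
python3 snap.py c wrist
```

```text
{'clock': np.float64(10.05), 'qpos': array([0.208, 0.713, 1.601, 0.141, 1.689, 1.707]), 'qvel': array([ 0.001, -0.   , -0.001, -0.001,  0.   ,  0.   ]), 'joint_efforts': array([ 1.9500e-01, -6.9387e+01, -2.0118e+01,  6.1900e-01,  4.4480e+00,
       -7.0000e-03]), 'eef_pos': array([418.519, 138.796, 125.422]), 'tcp_rot': array([3.141, 0.871, 0.024]), 'contact_force': array([ 0.726, -0.138,  2.161]), 'wrist_torque': array([ 0.013, -0.525,  0.021]), 'opening': np.float64(0.137)}
tip [501.81536563 140.7824896   54.38868573]
```

View pics/wrist_c.png

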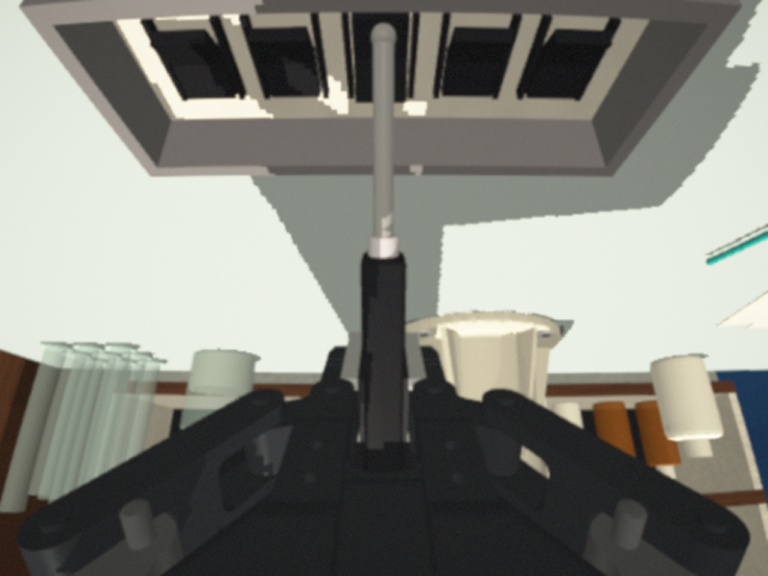

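Emit:
play_rows --moves '[[[0,0,0],[0.8,0,0.6],0],[[0,0,0],[1.2,0,1],0],[[0,0,0],[1.2,0,1],0]]'

```text
clock: 10.4
eef_pos: [418.1, 138.8, 124.6]
tcp_rot: [3.141, 0.873, 0.024]
contact_force: [-1.0, -0.8, 7.5]
opening: 0.14
```

Emit:
play_rows --moves '[[[0,0,0],[0.8,0,0.7],0],[[0,0,0],[0.8,0,0.7],0]]'

```text
clock: 10.6
eef_pos: [417.7, 138.8, 124.3]
tcp_rot: [3.141, 0.874, 0.024]
contact_force: [-0.9, 0.2, 9.3]
opening: 0.143
```

Hard stop reached (force rising steeply). Lift straight up and check.

Emit:
play_rows --moves '[[[0,0,0],[-3.8,0,-3.2],0],[[0,0,0],[-11.5,0,-9.6],0],[[0,0,0],[-23,0,-19],0],[[0,0,0],[-34,0,-29],0],[[0,0,0],[-46,0,-38.5],0],[[0,0,0],[-46,0,-38.5],0],[[0,0,0],[-46,0,-38.5],0]]'

```text
clock: 11.3
eef_pos: [417.9, 138.9, 184.7]
tcp_rot: [-3.142, 0.873, 0.024]
contact_force: [0.3, -0.7, -1.5]
opening: 0.136
```

```bash
python3 snap.py d side wrist
```

```text
{'clock': np.float64(11.35), 'qpos': array([0.208, 0.637, 1.585, 0.144, 1.782, 1.72 ]), 'qvel': array([ 0.   ,  0.013,  0.006, -0.001, -0.   , -0.   ]), 'joint_efforts': array([ 3.0000e-03, -7.0868e+01, -2.4706e+01,  7.0000e-01,  4.7460e+00,
        3.0000e-03]), 'eef_pos': array([417.672, 138.805, 184.262]), 'tcp_rot': array([3.141, 0.874, 0.024]), 'contact_force': array([ 0.002, -0.407, -0.402]), 'wrist_torque': array([ 0.001, -0.412,  0.001]), 'opening': np.float64(0.142)}
tip [500.79498861 140.81860145 113.02672869]
```

View pics/wrist_d.png

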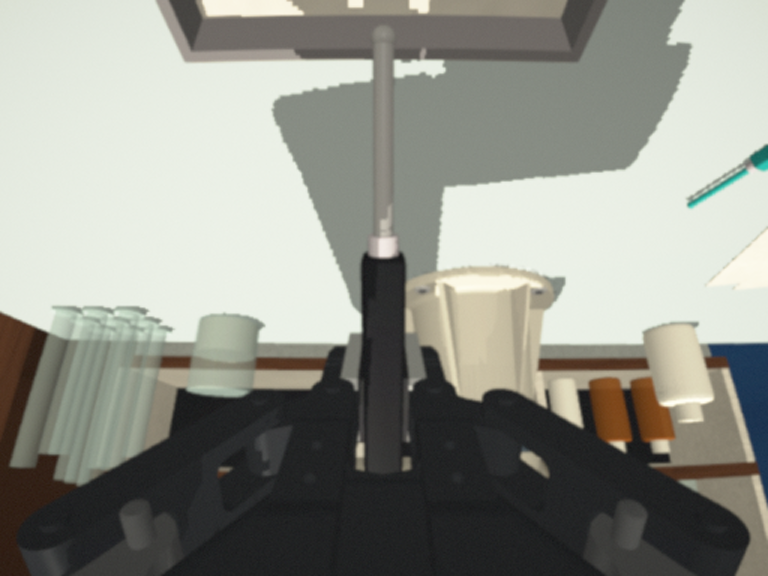

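View pics/side_d.png

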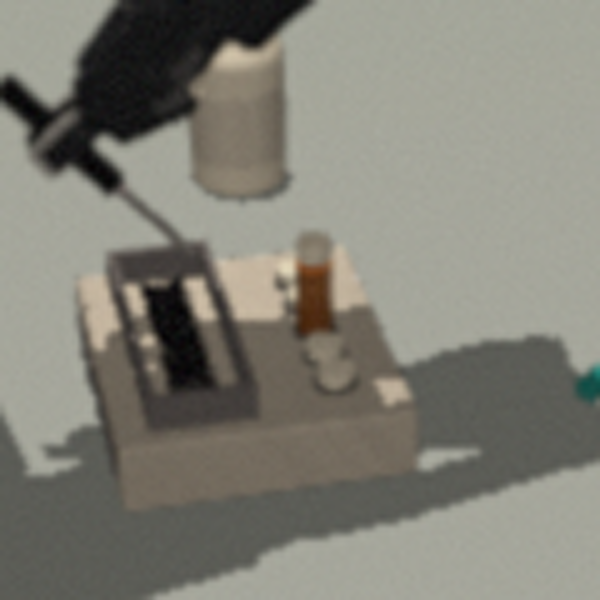

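```bash
python3 - <<'E'
from h import *
from rig import r
s=r.sense()
rows(s,[430,80,200],down(.1),8)
E
```

```text
[[-0.2, 6.3, -0.5], [-0.6, 7.4, -2.3], 0]
[[-0.5, 12.5, -1.0], [-1.3, 14.8, -4.7], 0]
[[-0.7, 18.8, -1.5], [-1.9, 22.1, -7.0], 0]
[[-0.9, 25.0, -2.0], [-2.6, 29.5, -9.4], 0]
[[-1.2, 31.3, -2.5], [-3.2, 36.9, -11.7], 0]
[[-1.4, 37.6, -3.0], [-3.9, 44.3, -14.0], 0]
[[-1.6, 43.8, -3.6], [-4.5, 51.7, -16.4], 0]
[[-1.9, 50.1, -4.1], [-5.2, 59.0, -18.7], 0]
```

Emit:
play_rows --moves '[[[-0.2,6.3,-0.5],[-0.6,7.4,-2.3],0],[[-0.5,12.5,-1],[-1.3,15,-4.7],0],[[-0.7,18.8,-1.5],[-1.9,22,-7],0],[[-0.9,25,-2],[-2.6,29.5,-9.4],0],[[-1.2,31.3,-2.5],[-3.2,37,-11.7],0],[[-1.4,37.6,-3],[-3.9,44,-14],0],[[-1.6,43.8,-3.6],[-4.5,52,-16.4],0],[[-1.9,50.1,-4.1],[-5,59,-18.7],0],[[-1.9,50.1,-4.1],[-5,59,-18.7],0],[[-1.9,50.1,-4.1],[-5,59,-18.7],0],[[-1.9,50.1,-4.1],[-5,59,-18.7],0]]'

```text
clock: 12.5
eef_pos: [430.6, 80.4, 199.7]
tcp_rot: [-3.141, 0.002, 0.1]
contact_force: [-0.3, -0.3, -0.4]
opening: 0.139
```

```bash
python3 snap.py e wrist && python3 - <<'E'
from h import *
f=load("wrist_e")[1]["color"]
q=proj(load("wrist_e")[1],[[490,141,55]],load("wrist_e")[0])[0];print(q)
x,y=int(q[0]),int(q[1]);z=f[max(0,y-60):y+60,max(0,x-80):x+80]
cv2.imwrite("pics/wrist_ez.png",cv2.resize((255*(z/255.)**.6).astype(np.uint8),None,fx=4.9,fy=4.9,interpolation=cv2.INTER_CUBIC)[:,:,::-1])
E
```

```text
{'clock': np.float64(12.5), 'qpos': array([0.181, 0.097, 2.047, 0.   , 1.   , 1.651]), 'qvel': array([ 0.001,  0.01 , -0.004, -0.003, -0.009, -0.   ]), 'joint_efforts': array([-6.3000e-02, -3.9383e+01, -3.0360e+01, -2.0000e-03,  7.2000e-02,
        1.0000e-03]), 'eef_pos': array([430.649,  80.35 , 199.675]), 'tcp_rot': array([-3.141e+00,  2.000e-03,  1.000e-01]), 'contact_force': array([-0.314, -0.266, -0.408]), 'wrist_torque': array([ 0.031,  0.013, -0.024]), 'opening': np.float64(0.139)}
tip [538.13305237  91.1787252  217.5032021 ]
[202.74339894 114.80051161]
```

View pics/wrist_ez.png

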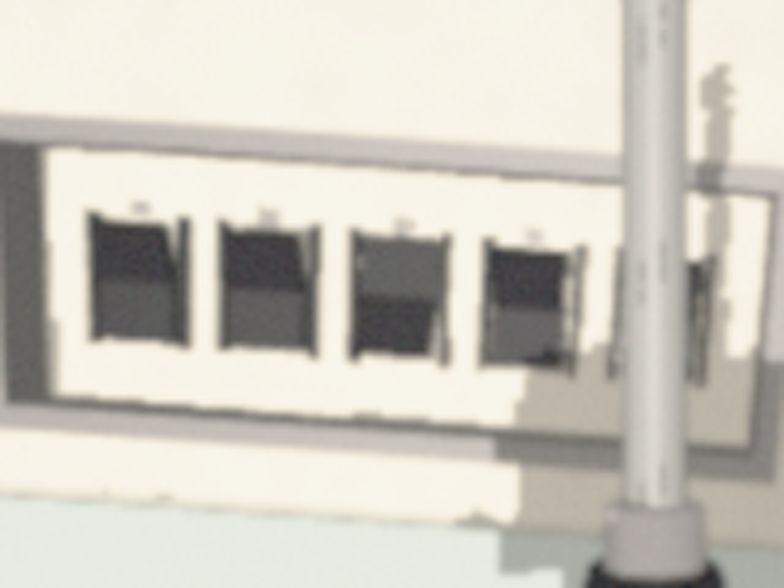

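```bash
python3 - <<'E'
from h import *
f=load("wrist_e")[1]["color"].astype(float).sum(2)
x0,y0=202-80,114-60
def v(u,w): 
    a,b=x0+u/4.9,y0+w/4.9;return f[int(b)-2:int(b)+3,int(a)-3:int(a)+4].mean().round(1)
print("level near",v(135,312),v(262,318),v(525,330),"mid far",v(400,265))
print("raised far",v(130,250),v(258,260),v(522,278),"mid near",v(392,325))
E
```

```text
level near 136.1 150.9 168.2 mid far 162.2
raised far 81.8 83.2 85.3 mid near 88.8
```

```bash
python3 - <<'E'
from h import *
from rig import r
a=load("w4")[1]["color"];b=load("wrist_e")[1]["color"]
cv2.imwrite("pics/cmp.png",np.hstack([cv2.resize(x[0:180,226:286],(300,600),interpolation=cv2.INTER_CUBIC) for x in (a,load("grasp")[1]["color"],b)])[:,:,::-1][:600,:800])
g=load("grasp")[0]
s=r.sense()
rows(s,[*g["eef_pos"][:2],150],Rt(g["tcp_rot"]),8)
E
```

```text
[[-0.0, 0.0, -2.0], [8.7, 33.4, 6.2], 0]
[[-0.0, 0.1, -4.0], [17.4, 66.9, 12.4], 0]
[[-0.0, 0.1, -6.0], [26.1, 100.3, 18.5], 0]
[[-0.1, 0.1, -7.9], [34.7, 133.7, 24.7], 0]
[[-0.1, 0.2, -9.9], [43.4, 167.2, 30.9], 0]
[[-0.1, 0.2, -11.9], [52.1, 200.6, 37.1], 0]
[[-0.1, 0.2, -13.9], [60.8, 234.0, 43.2], 0]
[[-0.1, 0.3, -15.9], [69.5, 267.5, 49.4], 0]
```

View pics/cmp.png

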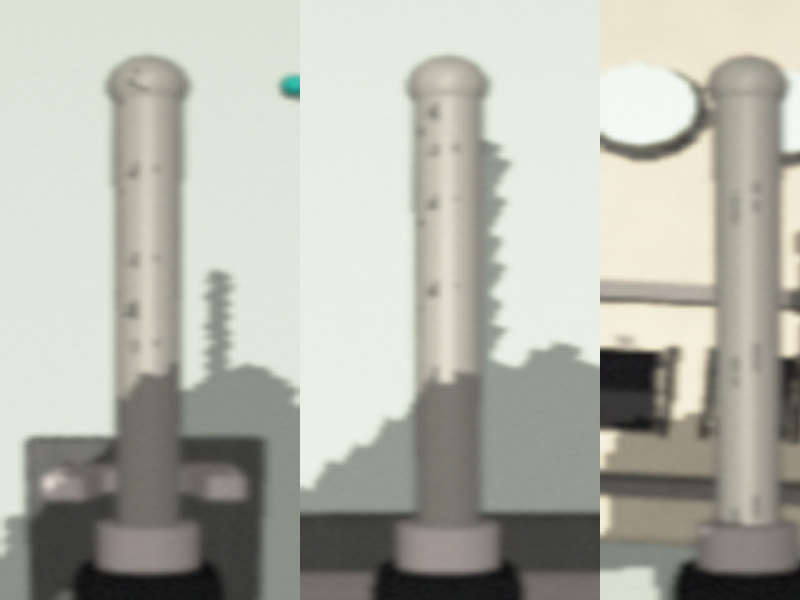

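Emit:
play_rows --moves '[[[0,0,-2],[9,33,3],0],[[0,0,-4],[17,67,6],0],[[0,0,-6],[26,100,10],0],[[0,0,-8],[35,134,18],0],[[0,0,-10],[43,167,28],0],[[0,0,-12],[52,201,37],0],[[0,0.2,-14],[61,234,43],0],[[0,0.3,-15.9],[69.5,267.5,49.5],0],[[0,0.3,-15.9],[69.5,267.5,49.5],0],[[0,0.3,-15.9],[69.5,267.5,49.5],0],[[0,0.3,-15.9],[69.5,267.5,49.5],0]]'

```text
clock: 13.65
eef_pos: [526.4, -178.0, 149.4]
tcp_rot: [-3.14, -0.002, 0.378]
contact_force: [0.1, -1.0, -1.0]
opening: 0.14
```

```bash
python3 - <<'E'
from h import *
from rig import r
g=load("grasp")[0];s=r.sense();print(s["eef_pos"],s["tcp_rot"])
print(g["eef_pos"],delta(s,g["eef_pos"]+[0,0,4],Rt(g["tcp_rot"])))
E
```

```text
[ 526.41236947 -178.04483746  149.36585314] [-3.14033918e+00 -2.47734073e-03  3.77868057e-01]
[ 526.63817137 -178.80534017   22.98236216] (array([-0.18712617,  0.01087815, -0.00988007]), array([ -0.37389244,   0.94356174, 122.38185368]))
```

Emit:
play_rows --moves '[[[-0.2,0,0],[0,0.5,35],0],[[-0.2,0,0],[0,0.8,70],0],[[-0.2,0,0],[0,0.8,92],0],[[-0.2,0,0],[0,0.8,100],0],[[-0.2,0,0],[0,0.8,100],0],[[-0.2,0,0],[0,0.8,100],0]]'

```text
clock: 14.25
eef_pos: [527.7, -178.4, 50.4]
tcp_rot: [3.139, -0.003, 0.378]
contact_force: [0.4, -0.3, -0.9]
opening: 0.138
```

```bash
python3 snap.py g wrist && python3 - <<'E'
from h import *
from rig import r
g=load("grasp")[0];s=r.sense()
print(delta(s,g["eef_pos"],Rt(g["tcp_rot"])))
E
```

```text
{'clock': np.float64(14.25), 'qpos': array([-0.329,  0.484,  1.915, -0.   ,  0.738,  0.864]), 'qvel': array([-0.004, -0.012, -0.007,  0.001, -0.003, -0.002]), 'joint_efforts': array([ 1.1300e-01, -5.7654e+01, -2.2744e+01,  8.0000e-03,  3.0000e-03,
        6.0000e-03]), 'eef_pos': array([ 527.688, -178.356,   50.412]), 'tcp_rot': array([ 3.139e+00, -3.000e-03,  3.780e-01]), 'contact_force': array([ 0.368, -0.329, -0.903]), 'wrist_torque': array([-0.012, -0.053,  0.001]), 'opening': np.float64(0.138)}
tip [ 627.96974891 -138.43207775   68.78546819]
(array([ 0.08609466, -0.07898565,  0.01332551]), array([-1.3767639 , -0.33343952, 27.71704439]))
```

View pics/wrist_g.png

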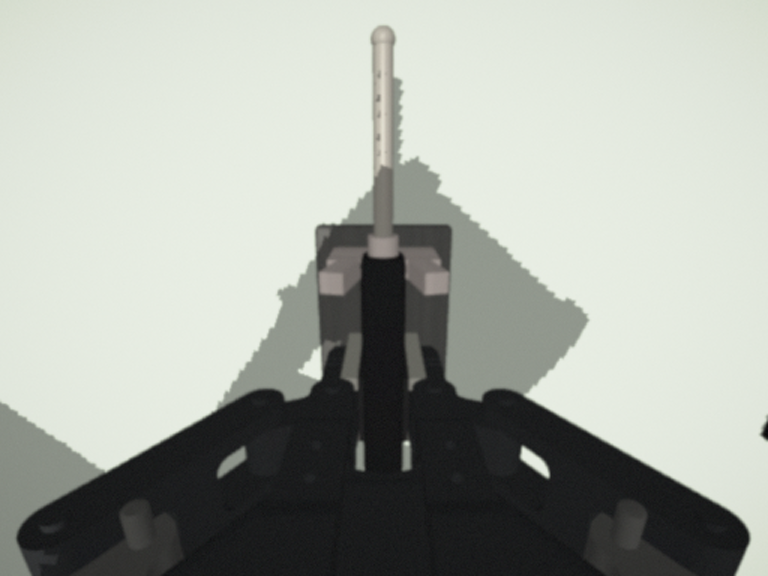

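Emit:
play_rows --moves '[[[0,0,0],[-0.7,0,8],0],[[0,0,0],[-1.2,-0.3,16],0],[[0,0,0],[-1.2,-0.3,21],0],[[0,0,0],[-1.2,-0.3,24],0],[[0,0,0],[-1.2,-0.3,26],0],[[0,0,0],[-1.2,-0.3,27],0],[[0,0,0],[-1.2,-0.3,27],0],[[0,0,0],[-1.2,-0.3,27],0]]'

```text
clock: 15.1
eef_pos: [526.9, -178.8, 23.8]
tcp_rot: [3.138, -0.004, 0.378]
contact_force: [0.6, -0.7, -0.3]
opening: 0.14
```

Emit:
play_rows --moves '[[[0,0,0],[-0.3,0,0.6],0],[[0,0,0],[-0.3,0,0.9],0],[[0,0,0],[-0.3,0,0.9],0]]'

```text
clock: 15.4
eef_pos: [526.7, -179.0, 23.1]
tcp_rot: [3.138, -0.004, 0.378]
contact_force: [-0.3, -0.2, 1.4]
opening: 0.139
```

Emit:
play_rows --moves '[[[0,0,0],[0,0,0],0.18],[[0,0,0],[0,0,0],0.22],[[0,0,0],[0,0,0],0.3],[[0,0,0],[0,0,0],0.45],[[0,0,0],[0,0,0],0.6],[[0,0,0],[0,0,0],0.7],[[0,0,0],[0,0,0],0.7]]' --newtons 40

```text
clock: 16.1
eef_pos: [526.7, -179.0, 23.1]
tcp_rot: [3.138, -0.004, 0.378]
contact_force: [-0.8, -0.1, -0.5]
opening: 0.699
```

Emit:
play_rows --moves '[[[0,0,0],[0,0,-10],0.7],[[0,0,0],[0,0,-30],0.7],[[0,0,0],[0,0,-55],0.7],[[0,0,0],[0,0,-80],0.7],[[0,0,0],[0,0,-89],0.7],[[0,0,0],[0,0,-89],0.7],[[0,0,0],[0,0,-89],0.7]]'

```text
clock: 16.8
eef_pos: [525.9, -178.7, 111.6]
tcp_rot: [3.138, -0.004, 0.378]
contact_force: [-0.5, 0.0, 0.0]
opening: 0.698
```

```bash
python3 snap.py h wrist && python3 - <<'E'
from h import *
a=load("w2")[1]["color"];b=load("wrist_h")[1]["color"]
print("w2 pose",load("w2")[0]["eef_pos"],load("w2")[0]["tcp_rot"])
cv2.imwrite("pics/cmp2.png",np.hstack([cv2.resize(x[0:256,176:336],(375,600),interpolation=cv2.INTER_CUBIC) for x in (a,b)])[:,:,::-1])
E
```

```text
{'clock': np.float64(16.8), 'qpos': array([-0.33 ,  0.389,  1.888, -0.   ,  0.859,  0.862]), 'qvel': array([-0.001,  0.017,  0.007, -0.   , -0.001, -0.001]), 'joint_efforts': array([ 1.0000e-03, -5.7405e+01, -2.7879e+01, -0.0000e+00, -3.8000e-02,
       -0.0000e+00]), 'eef_pos': array([ 525.913, -178.683,  111.623]), 'tcp_rot': array([ 3.138, -0.004,  0.378]), 'contact_force': array([-0.465,  0.034,  0.036]), 'wrist_torque': array([ 0.03 ,  0.005, -0.003]), 'opening': np.float64(0.698)}
tip [ 626.18498243 -138.76416451  130.06144978]
w2 pose [ 525.21541372 -178.54771877  111.74302529] [ 3.14069186e+00 -1.34970122e-03  3.78283359e-01]
```

View pics/cmp2.png

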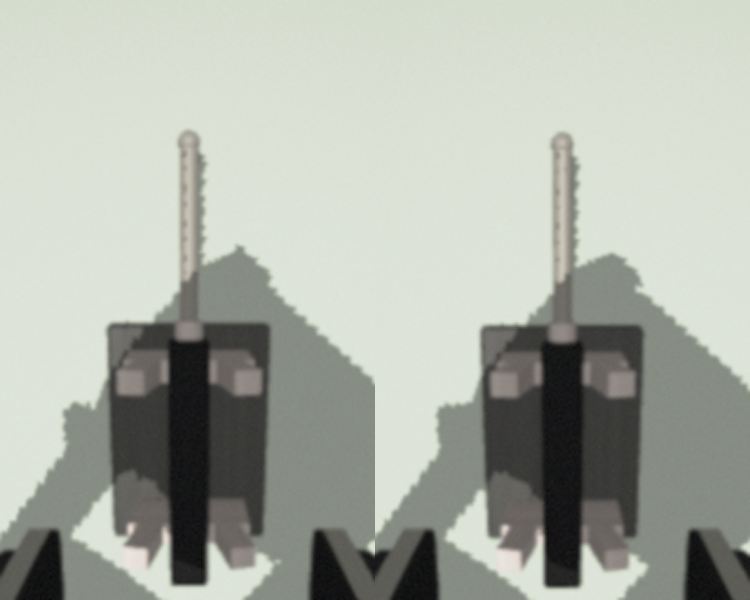

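Emit:
play_rows --moves '[[[0,0,0],[0,0,-40],0.7],[[0,0,0],[0,0,-80],0.7],[[0,0,0],[0,0,-100],0.7],[[0,0,0],[0,0,-100],0.7],[[0,0,0],[0,0,-100],0.7]]'

```text
clock: 17.35
eef_pos: [524.6, -178.3, 209.9]
tcp_rot: [3.14, -0.002, 0.378]
contact_force: [-0.9, -0.2, -0.8]
opening: 0.702
```

```bash
python3 - <<'E'
from h import *
from rig import r
f=r.grab_frame("side");t=r.grab_frame("top")
cv2.imwrite("pics/sidef.png",cv2.resize(f["color"][60:384,120:460],(630,600),interpolation=cv2.INTER_CUBIC)[:,:,::-1])
z=cv2.resize(t["color"][170:265,140:240],(630,600),interpolation=cv2.INTER_CUBIC)
cv2.imwrite("pics/topf.png",(255*(z/255.)**.6).astype(np.uint8)[:,:,::-1])
E
```

```text
(no output)
```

View pics/sidef.png

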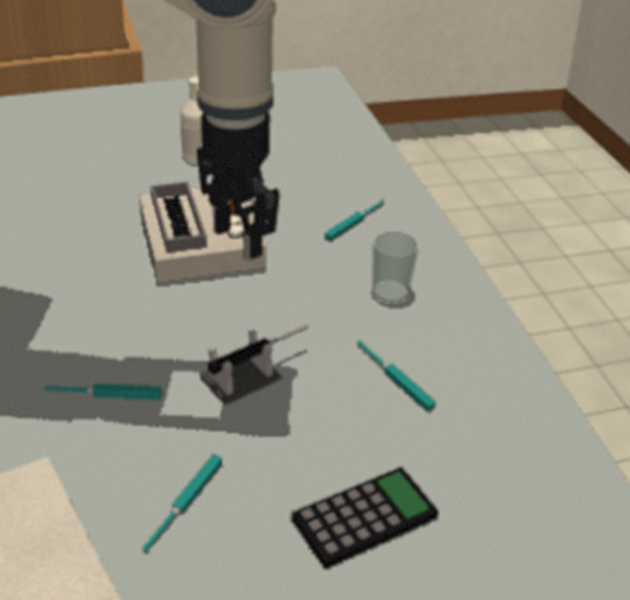

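View pics/topf.png

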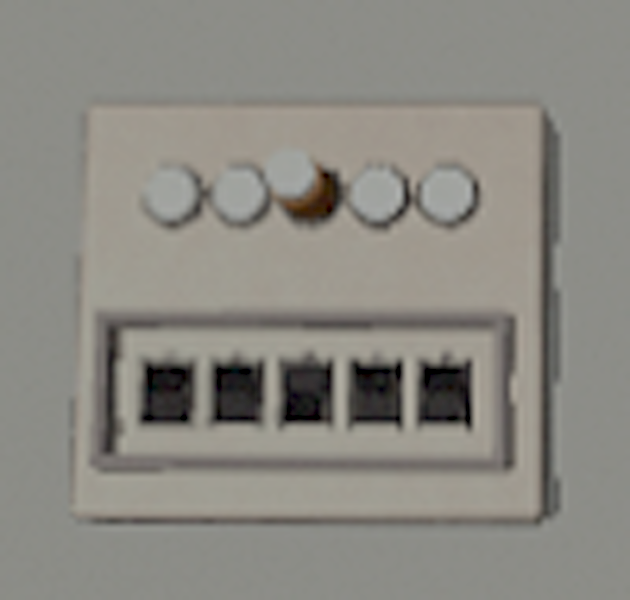

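The black stylus is back in both notches of the cradle. The vial is still on the middle place, and the middle rocker shows the opposite shading to its neighbours. Beaker, bottle and calculator have not moved. I'm handing in.

```bash
python3 - <<'E'
from rig import r
print(r.sense()["clock"]);print(r.sign_off())
E
```

```text
17.45
the job is handed in; nothing more can be done
None
```

I took the black stylus from its cradle and used its tip to press the raised end of the middle rocker (rocker_2, in line with the vial) down to its stop. I then laid the stylus back in its two notches and let go. I handed the job in at 17.5 s of the 54 s allowed.

What the last checks showed:
- **Rocker pressed:** the force rose from about 2 N to 9 N at the stop. From above, the far wing of rocker_2 had the same shade as the neighbours' level wings, so it reads as fully on.
- **Other rockers:** rockers 0, 1 and 3 still showed the off shading. The stylus shank covered most of rocker_4 in that close view, so I judged it from the other camera views, where nothing about it had changed.
- **Stylus:** the wrist view after release matched the one before the grasp to within about a pixel, with the handle in both notches.
- **Other items:** in the last side and top views the vial, bottle, beaker, calculator and teal look-alikes appeared where they began. The gripper partly hid the bottle and vial in the side view.

No check failed. The camera-based position estimates differed by up to about 2 mm, which stayed within the clearances.

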